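# One turn of the box press's hand wheel

## Robot

A 6-joint arm with a two-finger parallel gripper is mounted at the origin on a cart in front of the work surface, level with it; the furniture and walls round the work are solid. World frame = base frame: x ahead of the robot, y to its left, z up, the work surface at z = 0. Lengths are in m, angles in degrees, forces in N, time in s.
With the tool pointing down it reaches from about 0.375 to 0.9 m from the base axis. Payload 3.1 kg.
Tool frame: the origin (TCP) lies on the centre line of the jaws, within the pads' length; the fingertips stand 8 mm ahead of it and the grasp point (between the pads) lies 11 mm behind it; z points along the fingers, y is the line along which they close (so a half turn about z gives the same grasp; the last joint's range is limited). The gripper opens to 87 mm and grips with 3 to 60 N. Pads are 19 mm wide; open, the fingers measure 117 mm over their backs; the gripper's body (75 mm by 190 mm) begins 51 mm behind the grasp point.
Start: joints at [59.215, 30.224, 82.088, -0, 67.689, -10.227], TCP at [0.219, 0.585, 0.231] pointing down, gripper open.
Joint ranges: [-176.69, 176.69], [-43.24, 126.21], [12.49, 139.97], [-82, 262], [0, 151.66], [-163.58, 163.58]. Speed limits (degrees/s): [159.86, 159.86, 180, 180, 180, 180].

## Interface

Orientations are given as a 3x3 rotation matrix whose columns are the frame's x, y, z axes.
In Python, from rig import * gives the robot as it stands.
- The arm moves only by the tool step_arm, never from a script. Its argument "targets" is a list of rows, each a list of 5 numbers: the opening, from -1 (shut) to 1 (fully open), then the shift along the world's x, y, z normalised to -1 to 1, where 1 is 0.25 m, then the turn about the world's z normalised to -1 to 1, where 1 is 180 degrees. In form: [[fingers, x, y, z, turn], ...]. A call has 1 to 20 rows; each row is the pose to reach, as a shift and turn from the pose commanded when the call began, turning the shorter way round; what a row does not reach only later rows make up. A row lasts 1/10 s, in which the tool goes at most 50 mm and 8.59 degrees, less where a joint would pass 70% of its speed; a pose out of reach is approached as far as the arm can. A call with a number of a shift or a turn outside -1 to 1 is refused whole. A call with a gripper value outside its range is refused whole. The fingers move at their own pace and stop on an object; the grip force is fixed at half the most. Time passes only in rows, so rows that repeat a pose let the fingers close. It gives the time, the measured TCP pose, the force, the opening and the grip force at its end, in the units of the state.
- read_state(): the state, without advancing time (a new reading comes with each control period).
- capture(name): name is "scene" or "top"; returns a dict with "color" (480x640x3 uint8, red, green, blue), "mtx" (3x3 intrinsics, pixels), "pose" (4x4, takes a point from camera to world coordinates). Camera axes: x right, y down, z forward; pixel columns grow to the right and rows downward; lengths in m; the calibration is good to about 2 mm. A picture is of the moment at which its call begins. There is no depth.
- hand_in(): hands the job in; it is judged then, once.
The state is a dict: "time_s": time; "joint_positions": joint angles; "qvel": joint speeds; "tau": joint torques, N m; "position": TCP position; "tcp_rot": TCP orientation; "force": force on the tool from outside, world axes, zero at the start; "moment": the same for the moment, N m; "opening": opening from 0.0 (shut) to 1.0 (fully open); "grasp_force": force on a finger pad.
Only numpy, scipy, OpenCV 4.12 (cv2) and the standard library are available. Lean on these libraries where they do the work, as an engineer would, in place of code of your own. Each camera call takes 0.05 s, during which the arm holds its last target. There are 200 camera calls.

## Task

Lower the box press towards the gift box under it: with the fingertips, gently push its hand wheel round by the upright handle, clockwise seen from above, through exactly one full turn, so that the handle ends where it stood at the start, and then let go of it. Only push the handle, do not pinch it, and do not squash or shift the gift box or disturb the other things on the bench.

Things in the scene. Friction and masses are not known exactly. Their poses are not given: they have to be found in the camera images.
- press: Small grey screw press bolted to the bench: bed 100 (x) x 156 (y) x 16 mm, two steel columns 16 mm thick at y = -62 and +62 mm, a cross-head 46 x 150 mm whose column nuts reach up to z = 149 mm, and a black hand wheel on top. Origin: centre of the bed's underside; z up. It cannot move. One turn of the wheel lowers the platen by 8 mm.
- wheel_axis (a point): Point on the wheel's vertical axis, 190 mm above the bench (32 mm above the mid-plane of the rim); fixed to the press. The rim is 142 mm across outside, its bar 12 mm thick, top at z = 164 mm, with three spokes. The hub and the end of the screw in the middle (16 mm thick) stay below z = 190 mm.
- wheel_grip: Upright steel handle on the wheel's rim, over the end of a spoke: round, about 17 mm thick, foot 20 mm thick. Origin on the handle's centre line, 65 mm from the wheel's axis and 186 mm above the bench; the handle stands from 160 to 214 mm above the bench. It goes round with the wheel and revolves freely about its own centre line, like any crank handle.
- wheel (a joint): Angle of the hand wheel in rad; grows clockwise seen from above (the way that lowers the platen), 2 pi a turn. At the start it lies between -1 and 1; at 0 the handle stands on the press's -x side. The wheel has friction: about 2.5 N at the handle turns it, and it stays where it is left.
- platen: Dark platen 76 x 100 mm with a rubber pad, sliding on the columns above the gift box. Origin: centre of the pad's underside, about 59 mm above the bench at the start (about 11 mm above the box); it goes down as the wheel turns clockwise and stays just above the box after one turn.
- gift_box_0: Lidded card gift box, 62 x 62 x 32 mm high, standing loose on the press's bed under the platen. Origin: centre of its underside.
- wing_pt_amethyst: Bystander: standing purple stone point, 31 x 27 mm, 70 mm tall, close beside the press at its +y side; loose; origin at the centre of its underside.
- wing_pt_citrine: Bystander: standing yellow stone point, 29 x 27 mm, 60 mm tall, close beside the press at its -y side; loose; origin at the centre of its underside.
- marker_pen: Bystander: marker pen lying in front of the press, 135 mm long, 16 mm thick; loose; origin at the centre of its underside.
- tape_roll: Bystander: roll of tape lying flat, 103 mm across, 25 mm high; loose; origin at the centre of its underside.
- gift_box_2: Bystander: small pale card box, 34 x 50 x 22 mm high; loose; origin at the centre of its underside.
- loupe: Bystander: folded loupe lying flat, 78 x 31 x 14 mm high; loose; origin at the centre of its underside.

How it is judged:
By the outcome, as a careful person would: the job done as asked, in the order asked, and still so for the second after the job is handed in, with the robot touching nothing.
It also fails if it takes over 64 s, if anything falls off the work surface, if the arm or the gripper's body presses on something with over 40 N, if the wrist force passes 120 N, or if a joint passes its speed limit or range.

## Working session

There is one attempt and no reset: what is moved stays moved. The work goes in short steps, Python scripts to look and compute and a tool call to move; the robot and the scene stay as the last step left them, time stands still between calls to the robot, and variables do not carry over. Pictures are saved under pics/ and viewed, at most 10 in all, crops included, and the job is handed in when it is done.

Besides the shell and the picture viewer there is one more tool, called as name(argument=value, ...), one argument or row to a line, values as JSON. step_arm: Moves the arm, as the interface text tells. Scaled input: -1 to 1 covers 0.25 m each way for a shift and 180 degrees each way for a turn. Its arguments: {"type":"object","properties":{"targets":{"type":"array","items":{"type":"array","items":{"type":"number"}}}},"required":["targets"]}

```bash
mkdir -p pics; python3 - <<'E'
from rig import *
import cv2,numpy as np
for n in("scene","top"):
    c=capture(n);cv2.imwrite(f"pics/{n}0.png",c["color"][:,:,::-1]);np.savez(f"{n}0.npz",**c)
    print(n,c["mtx"].tolist(),c["pose"].round(4).tolist())
s=read_state();print(s["position"],s["tcp_rot"],s["force"],s["time_s"],s["opening"])
E
```

```text
scene [[620.857876203011, 0.0, 313.5017924997517], [0.0, 620.857876203011, 237.46614257839917], [0.0, 0.0, 1.0]] [[0.4524, -0.3305, 0.8283, -0.6152], [-0.8918, -0.1662, 0.4207, -0.5815], [-0.0014, -0.929, -0.37, 0.6351], [0.0, 0.0, 0.0, 1.0]]
top [[471.9316812578723, 0.0, 314.4141180500856], [0.0, 471.9316812578723, 237.1055929530249], [0.0, 0.0, 1.0]] [[0.0401, -0.9781, 0.2042, 0.237], [-0.9992, -0.0393, 0.0079, -0.033], [0.0003, -0.2044, -0.9789, 1.3213], [0.0, 0.0, 0.0, 1.0]]
[0.21911422 0.58465423 0.22968665] [[-9.36318885e-01  3.51149480e-01 -9.94280778e-04]
 [ 3.51150714e-01  9.36317484e-01 -1.65700704e-03]
 [ 3.49105316e-04 -1.90062939e-03 -9.99998133e-01]] [ 0.20440936 -0.99276768  0.9864573 ] 0.1 1.000404854100866
```

View pics/top0.png

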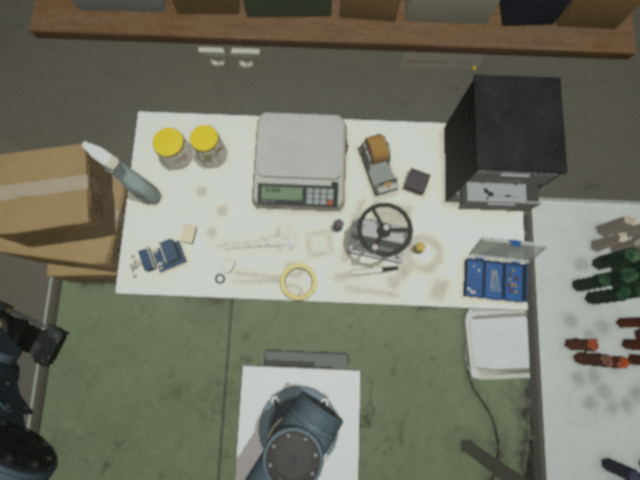

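View pics/scene0.png

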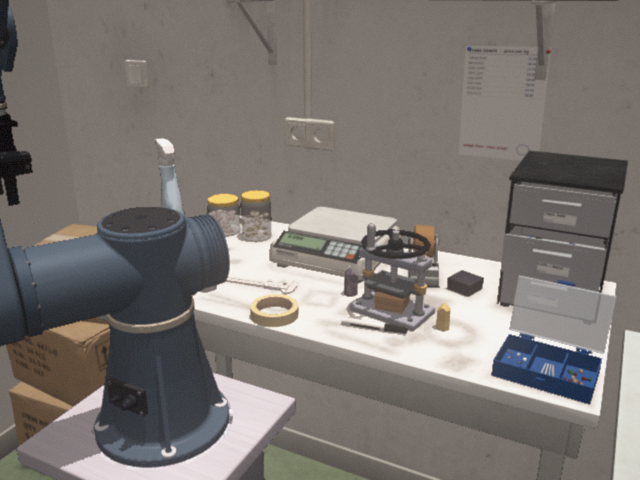

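The top view shows the wheel at about (384,230). In the scene view the wheel is at about (396,245), with the handle at its left at about (371,237). I'll zoom in on both.

```bash
python3 - <<'E'
import cv2,numpy as np
a=cv2.imread("pics/top0.png")[190:280,330:440];b=cv2.imread("pics/scene0.png")[210:340,330:460]
a=cv2.resize(a,(480,393),interpolation=cv2.INTER_CUBIC)
b=cv2.resize(b,(390,390),interpolation=cv2.INTER_CUBIC)
o=np.zeros((393,800,3),np.uint8);a=cv2.resize(a,(410,335));o[:335,:410]=a;o[:390,410:]=b;cv2.imwrite("pics/z0.png",o)
E
```

```text
(no output)
```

View pics/z0.png

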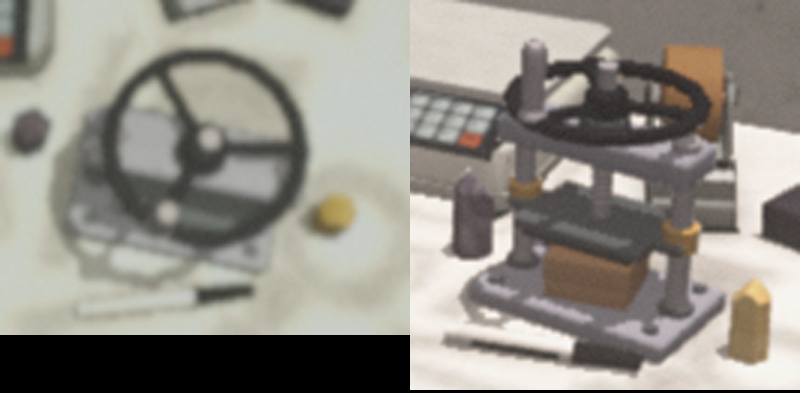

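The zoom shows the wheel rim in the top view centred near (384.7,229.4) and the handle top near (375.1,247.2). In the scene view the handle top is near (372,225). Next I'll measure these properly.

```bash
cat > h.py <<'E'
import cv2,numpy as np
def ray(c,uv):
    d=c["pose"][:3,:3]@np.linalg.solve(c["mtx"],[uv[0],uv[1],1.]);return c["pose"][:3,3],d
def plane(c,uv,z):
    o,d=ray(c,uv);return o+d*(z-o[2])/d[2]
def proj(c,p):
    q=c["mtx"]@(c["pose"][:3,:3].T@(np.array(p)-c["pose"][:3,3]));return q[:2]/q[2]
E
python3 - <<'E'
from h import *
t=np.load("top0.npz");s=np.load("scene0.npz")
g=t["color"].max(2);m=np.zeros_like(g);m[195:265,345:425]=(g[195:265,345:425]<75)
ys,xs=np.nonzero(m)
P=np.array([plane(t,(x,y),.158)[:2] for x,y in zip(xs,ys)])
# robust circle R~65
c=plane(t,(384.7,229.4),.158)[:2]
for i in range(30):
    r=np.linalg.norm(P-c,axis=1);k=abs(r-.065)<.010
    A=np.c_[2*P[k],np.ones(k.sum())];w=np.linalg.lstsq(A,(P[k]**2).sum(1),rcond=None)[0];c=w[:2]
print("axis",c,"R",np.sqrt(w[2]+c@c),k.sum())
h=plane(t,(375.1,247.2),.214);print("handle top",h,np.linalg.norm(h[:2]-c),np.degrees(np.arctan2(*(h[:2]-c)[::-1])))
o1,d1=ray(t,(375.1,247.2));o2,d2=ray(s,(372.2,224.5))
ab=np.linalg.lstsq(np.c_[d1,-d2],o2-o1,rcond=None)[0];print("tri",o1+ab[0]*d1,o2+ab[1]*d2)
print("scene z.214",plane(s,(372.2,224.5),.214))
# base corners of the bed (top face z=.016) from crop estimates
for u in [(70,225),(262,268),(95,110)]: print(plane(t,(330+u[0]/3.727,190+u[1]/3.727),.016))
# stones & pen
for n,u,z in[("am",(31,131),.06),("ci",(335,213),.05),("penL",(80,310),.01),("penR",(253,289),.01)]: print(n,plane(t,(330+u[0]/3.727,190+u[1]/3.727),z))
for n,u in [("tape",(298,282)),("box2",(188,233)),("loupe",(222,272)),("scaleTL",(258,115)),("scaleBR",(343,205)),("tapedisp",(380,165))]: print(n,plane(t,u,.02))
E
```

```text
axis [ 0.50824817 -0.1984904 ] R 0.06352304028483911 329
handle top [ 0.44922151 -0.16971291  0.214     ] 0.06566803145569892 154.00920269440059
tri [ 0.44999893 -0.17021374  0.20994425] [ 0.44955991 -0.16928492  0.2097454 ]
scene z.214 [ 0.43890907 -0.17340829  0.214     ]
[ 0.4751503  -0.12041628  0.016     ]
[ 0.44818214 -0.26511279  0.016     ]
[ 0.56513802 -0.13725584  0.016     ]
am [ 0.53626279 -0.08699873  0.06      ]
ci [ 0.48571729 -0.31257313  0.05      ]
penL [ 0.41184466 -0.12993854  0.01      ]
penR [ 0.43292366 -0.25946738  0.01      ]
tape [0.38009098 0.01776328 0.02      ]
box2 [0.50599304 0.33443161 0.02      ]
loupe [0.39939459 0.22971351 0.02      ]
scaleTL [0.8728599  0.16025862 0.02      ]
scaleBR [ 0.60539738 -0.10032406  0.02      ]
tapedisp [ 0.73029537 -0.20456109  0.02      ]
```

The measurements agree: the handle is 65.7 mm from the axis at a bearing of 154°. Next I'll check the clearance to the cabinet and plan the push. The closed fingers will follow the circle, and the tool will turn by only about 290° to stay within joint 6's range.

```bash
cat >> h.py <<'E'
C=np.array([.5082,-.1985]);TH0=154.;R=.065
def pose(th,d=.0185,back=0.):
    "pusher centre and yaw for handle at bearing th"
    psi=64+.8*(th+26);n=-np.array([np.cos(np.radians(psi)),np.sin(np.radians(psi))])
    H=C+R*np.array([np.cos(np.radians(th)),np.sin(np.radians(th))])
    return np.r_[H-n*(d+back),psi]
def rows(cur,ths,z,f=-1,**k):
    out=[]
    for t in ths:
        p=pose(t,**k);dp=(p[2]-cur[3]+180)%360-180
        out.append([f,*[round(float(v),3) for v in ((p[0]-cur[0])/.25,(p[1]-cur[1])/.25,(z-cur[2])/.25,dp/180)]])
    l=out[-1];print(str(out).replace(" ",""))
    new=[cur[0]+l[1]*.25,cur[1]+l[2]*.25,cur[2]+l[3]*.25,cur[3]+l[4]*180];print("end",np.round(new,5).tolist());return new
E
python3 - <<'E'
from h import *
t=np.load("top0.npz");s=np.load("scene0.npz")
print("cab foot",plane(s,(500,303),0),plane(t,(446,205),0))
f=plane(s,(500,303),0);o,d=ray(s,(513,160))
for z in(.2,.25,.3,.35,.4):print(z,plane(s,(513,160),z))
print("start",pose(154,back=.02))
E
```

```text
cab foot [ 0.64461371 -0.39806442  0.        ] [ 0.62305496 -0.39998409  0.        ]
0.2 [ 1.11971202 -0.31666691  0.2       ]
0.25 [ 0.92033012 -0.34710138  0.25      ]
0.3 [ 0.72094822 -0.37753585  0.3       ]
0.35 [ 0.52156632 -0.40797032  0.35      ]
0.4 [ 0.32218442 -0.43840479  0.4       ]
start [ 4.15784905e-01 -1.88080531e-01  2.08000000e+02]
```

step_arm(
  targets=[
    [-1,0.04,-0.04,0.1,0],
    [-1,0.08,-0.12,0.2,0],
    [-1,0.12,-0.22,0.28,0],
    [-1,0.16,-0.32,0.28,0],
    [-1,0.2,-0.42,0.28,0],
    [-1,0.25,-0.52,0.28,0],
    [-1,0.3,-0.62,0.28,0],
    [-1,0.35,-0.72,0.28,0],
    [-1,0.4,-0.8,0.28,0],
  ],
)

```text
time_s: 1.0
position: [0.3193, 0.3836, 0.3002]
tcp_rot: [[-0.936, 0.351, -0.001], [0.351, 0.936, -0.001], [0.001, -0.001, -1.0]]
force: [-0.8, 0.4, -0.8]
opening: 0.264
grasp_force: 0.0
```

step_arm(
  targets=[
    [-1,0.04,-0.1,0,0.02],
    [-1,0.08,-0.2,0,0.04],
    [-1,0.12,-0.3,0,0.07],
    [-1,0.16,-0.4,0,0.1],
    [-1,0.2,-0.5,0,0.13],
    [-1,0.24,-0.6,0,0.16],
    [-1,0.28,-0.7,0,0.19],
    [-1,0.32,-0.8,0,0.22],
    [-1,0.36,-0.9,0,0.25],
    [-1,0.4,-1,0,0.27],
  ],
)

```text
time_s: 2.0
position: [0.4194, 0.1341, 0.3003]
tcp_rot: [[-0.881, -0.473, -0.001], [-0.473, 0.881, -0.0], [0.001, 0.0, -1.0]]
force: [0.5, 0.1, -1.3]
opening: 0.003
grasp_force: 0.0
```

step_arm(
  targets=[
    [-1,0,-0.1,0,0],
    [-1,0,-0.2,0,0],
    [-1,0,-0.3,0,0],
    [-1,0,-0.4,0,0],
    [-1,0,-0.5,0,0],
    [-1,0,-0.6,0,0],
    [-1,0,-0.7,0,0],
    [-1,0,-0.8,0,0],
    [-1,0,-0.9,0,0],
    [-1,0,-1,0,0],
    [-1,0,-1,0,0],
  ],
)

```text
time_s: 3.1
position: [0.4198, -0.1173, 0.3004]
tcp_rot: [[-0.884, -0.467, 0.0], [-0.467, 0.884, -0.001], [0.0, -0.001, -1.0]]
force: [0.5, -0.4, 0.9]
opening: 0.002
grasp_force: 0.0
```

step_arm(
  targets=[
    [-1,-0.006,-0.1,0,0],
    [-1,-0.012,-0.2,0,0],
    [-1,-0.012,-0.292,0,0],
    [-1,-0.012,-0.292,0,0],
    [-1,-0.012,-0.292,-0.08,0],
    [-1,-0.012,-0.292,-0.16,0],
    [-1,-0.012,-0.292,-0.24,0],
    [-1,-0.012,-0.292,-0.32,0],
    [-1,-0.012,-0.292,-0.39,0],
    [-1,-0.012,-0.292,-0.456,0],
    [-1,-0.012,-0.292,-0.456,0],
  ],
)

```text
time_s: 4.2
position: [0.4149, -0.1852, 0.1848]
tcp_rot: [[-0.882, -0.471, -0.005], [-0.471, 0.882, 0.004], [0.002, 0.006, -1.0]]
force: [-0.4, 0.3, 0.4]
opening: 0.006
grasp_force: 0.0
```

```bash
python3 - <<'E'
from rig import *
from h import *
P=[]
for i in range(4):
    c=capture("scene");P.append(read_state()["position"])
print(np.mean(P,0),read_state()["joint_positions"])
a=c["color"][150:330,310:490,::-1];t=capture("top")["color"][180:270,330:440,::-1]
o=np.zeros((540,800,3),np.uint8);o[:400,:400]=cv2.resize(a,(400,400),interpolation=cv2.INTER_CUBIC);o[:327,400:]=cv2.resize(t,(400,327),interpolation=cv2.INTER_CUBIC)
cv2.imwrite("pics/z1.png",o)
cur=[.416,-.188,.187,208.]
cur=rows(cur,[154]*3,.187,back=.003)
for a in range(1,6):
    ths=np.linspace(154-72*(a-1),154-72*a,21)[1:] if a<5 else np.linspace(-134,-199,19)[1:]
    cur=rows(cur,ths,.187)
E
```

```text
[ 0.41641492 -0.18685857  0.18672085] [-3.82785044e+01  2.12902427e+01  1.08223172e+02  1.48398611e-02
  5.04033449e+01 -1.56361267e+02]
[[-1,0.059,0.032,0.0,0.0],[-1,0.059,0.032,0.0,0.0],[-1,0.059,0.032,0.0,0.0]]
end [0.43075, -0.18, 0.187, 208.0]
[[-1,0.017,0.023,0.0,-0.016],[-1,0.024,0.04,0.0,-0.032],[-1,0.032,0.057,0.0,-0.048],[-1,0.041,0.074,0.0,-0.064],[-1,0.051,0.089,0.0,-0.08],[-1,0.062,0.104,0.0,-0.096],[-1,0.074,0.119,0.0,-0.112],[-1,0.086,0.132,0.0,-0.128],[-1,0.1,0.145,0.0,-0.144],[-1,0.114,0.157,0.0,-0.16],[-1,0.129,0.168,0.0,-0.176],[-1,0.144,0.178,0.0,-0.192],[-1,0.16,0.187,0.0,-0.208],[-1,0.176,0.194,0.0,-0.224],[-1,0.193,0.201,0.0,-0.24],[-1,0.21,0.207,0.0,-0.256],[-1,0.228,0.212,0.0,-0.272],[-1,0.246,0.216,0.0,-0.288],[-1,0.264,0.219,0.0,-0.304],[-1,0.282,0.22,0.0,-0.32]]
end [0.50125, -0.125, 0.187, 150.4]
[[-1,0.018,0.0,0.0,-0.016],[-1,0.036,-0.0,0.0,-0.032],[-1,0.053,-0.002,0.0,-0.048],[-1,0.071,-0.005,0.0,-0.064],[-1,0.089,-0.009,0.0,-0.08],[-1,0.106,-0.014,0.0,-0.096],[-1,0.122,-0.02,0.0,-0.112],[-1,0.139,-0.027,0.0,-0.128],[-1,0.154,-0.035,0.0,-0.144],[-1,0.17
[... 1450 characters left out ...]
,0.0,-0.272],[-1,-0.267,-0.042,0.0,-0.288],[-1,-0.281,-0.036,0.0,-0.304],[-1,-0.294,-0.028,0.0,-0.32]]
end [0.48025, -0.25225, 0.187, -22.4]
[[-1,-0.013,0.008,0.0,-0.016],[-1,-0.026,0.017,0.0,-0.032],[-1,-0.037,0.027,0.0,-0.048],[-1,-0.048,0.038,0.0,-0.064],[-1,-0.059,0.049,0.0,-0.08],[-1,-0.068,0.061,0.0,-0.096],[-1,-0.077,0.073,0.0,-0.112],[-1,-0.085,0.086,0.0,-0.128],[-1,-0.092,0.099,0.0,-0.144],[-1,-0.098,0.113,0.0,-0.16],[-1,-0.103,0.127,0.0,-0.177],[-1,-0.108,0.141,0.0,-0.193],[-1,-0.111,0.155,0.0,-0.209],[-1,-0.114,0.17,0.0,-0.225],[-1,-0.115,0.184,0.0,-0.241],[-1,-0.116,0.199,0.0,-0.257],[-1,-0.115,0.214,0.0,-0.273],[-1,-0.114,0.228,0.0,-0.289]]
end [0.45175, -0.19525, 0.187, -74.42]
```

View pics/z1.png

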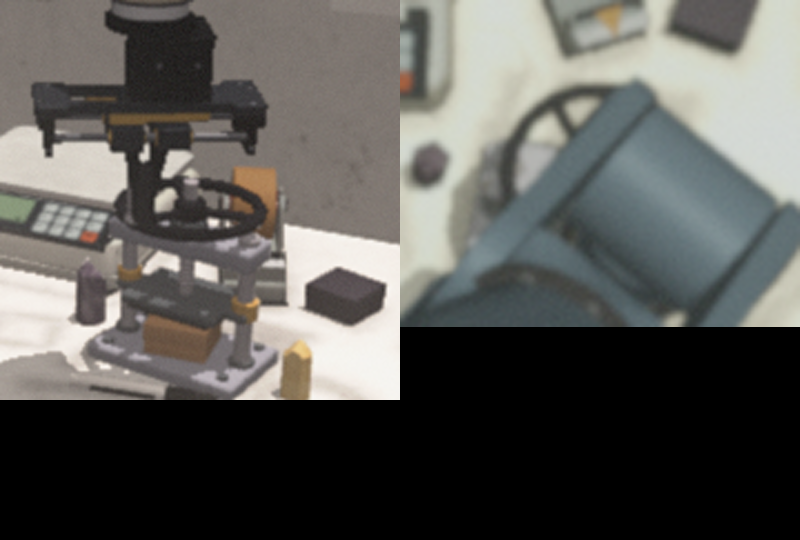

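The picture shows the shut fingers standing just outside the wheel, at about (145,190), in front of the handle. The press and the stones are undisturbed. Joint 6 still has margin, so I'll push.

step_arm(
  targets=[
    [-1,0.02,0.011,0,0],
    [-1,0.04,0.022,0,0],
    [-1,0.059,0.032,0,0],
    [-1,0.059,0.032,0,0],
  ],
)

```text
time_s: 4.85
position: [0.4321, -0.1796, 0.1867]
tcp_rot: [[-0.882, -0.471, 0.001], [-0.471, 0.882, -0.0], [-0.001, -0.001, -1.0]]
force: [-0.1, 0.8, -0.3]
opening: 0.004
grasp_force: 0.0
```

step_arm(
  targets=[
    [-1,0.017,0.023,0.0,-0.016],
    [-1,0.024,0.04,0.0,-0.032],
    [-1,0.032,0.057,0.0,-0.048],
    [-1,0.041,0.074,0.0,-0.064],
    [-1,0.051,0.089,0.0,-0.08],
    [-1,0.062,0.104,0.0,-0.096],
    [-1,0.074,0.119,0.0,-0.112],
    [-1,0.086,0.132,0.0,-0.128],
    [-1,0.1,0.145,0.0,-0.144],
    [-1,0.114,0.157,0.0,-0.16],
    [-1,0.129,0.168,0.0,-0.176],
    [-1,0.144,0.178,0.0,-0.192],
    [-1,0.16,0.187,0.0,-0.208],
    [-1,0.176,0.194,0.0,-0.224],
    [-1,0.193,0.201,0.0,-0.24],
    [-1,0.21,0.207,0.0,-0.256],
    [-1,0.228,0.212,0.0,-0.272],
    [-1,0.246,0.216,0.0,-0.288],
    [-1,0.264,0.219,0.0,-0.304],
    [-1,0.282,0.22,0.0,-0.32],
  ],
)

```text
time_s: 6.85
position: [0.5005, -0.1243, 0.1863]
tcp_rot: [[-0.869, 0.495, -0.003], [0.495, 0.869, 0.001], [0.003, -0.001, -1.0]]
force: [-2.0, -0.2, 1.9]
opening: 0.006
grasp_force: 1.2
```

```bash
python3 - <<'E'
from rig import *
from h import *
c=capture("scene");t=capture("top");s=read_state()
print(s["position"],s["force"],s["joint_positions"])
a=c["color"][150:330,310:490,::-1];t=t["color"][180:270,330:440,::-1]
o=np.zeros((400,800,3),np.uint8);o[:400,:400]=cv2.resize(a,(400,400),interpolation=cv2.INTER_CUBIC);o[:327,400:]=cv2.resize(t,(400,327),interpolation=cv2.INTER_CUBIC)
cv2.imwrite("pics/z2.png",o)
E
```

```text
[ 0.50131443 -0.12448062  0.18631834] [-0.43552837  0.82307879  2.46696867] [-2.63489999e+01  2.55117891e+01  1.00155476e+02 -1.08304481e-02
  5.44220346e+01 -8.68103022e+01]
```

View pics/z2.png

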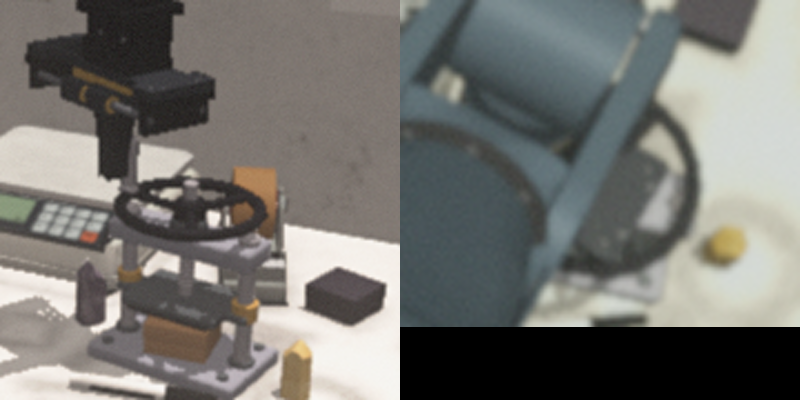

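In the scene crop the handle is at about (130,160), just ahead of the fingers at (115,155). The wheel has turned and the contact force is about 2 N. Continuing.

step_arm(
  targets=[
    [-1,0.018,0.0,0.0,-0.016],
    [-1,0.036,0.0,0.0,-0.032],
    [-1,0.053,-0.002,0.0,-0.048],
    [-1,0.071,-0.005,0.0,-0.064],
    [-1,0.089,-0.009,0.0,-0.08],
    [-1,0.106,-0.014,0.0,-0.096],
    [-1,0.122,-0.02,0.0,-0.112],
    [-1,0.139,-0.027,0.0,-0.128],
    [-1,0.154,-0.035,0.0,-0.144],
    [-1,0.17,-0.044,0.0,-0.16],
    [-1,0.184,-0.054,0.0,-0.176],
    [-1,0.198,-0.064,0.0,-0.192],
    [-1,0.211,-0.076,0.0,-0.208],
    [-1,0.224,-0.088,0.0,-0.224],
    [-1,0.235,-0.101,0.0,-0.24],
    [-1,0.246,-0.115,0.0,-0.256],
    [-1,0.256,-0.129,0.0,-0.272],
    [-1,0.265,-0.144,0.0,-0.288],
    [-1,0.273,-0.159,0.0,-0.304],
    [-1,0.28,-0.175,0.0,-0.32],
  ],
)

```text
time_s: 8.95
position: [0.5711, -0.1677, 0.1863]
tcp_rot: [[-0.049, 0.999, -0.002], [0.999, 0.049, 0.002], [0.002, -0.001, -1.0]]
force: [-1.1, 2.5, 0.6]
opening: 0.011
grasp_force: 1.2
```

step_arm(
  targets=[
    [-1,0.006,-0.016,0.0,-0.016],
    [-1,0.011,-0.032,0.0,-0.032],
    [-1,0.015,-0.049,0.0,-0.048],
    [-1,0.018,-0.066,0.0,-0.064],
    [-1,0.02,-0.083,0.0,-0.08],
    [-1,0.021,-0.1,0.0,-0.096],
    [-1,0.021,-0.117,0.0,-0.112],
    [-1,0.02,-0.133,0.0,-0.128],
    [-1,0.017,-0.15,0.0,-0.144],
    [-1,0.014,-0.166,0.0,-0.16],
    [-1,0.01,-0.183,0.0,-0.176],
    [-1,0.004,-0.198,0.0,-0.192],
    [-1,-0.002,-0.214,0.0,-0.208],
    [-1,-0.009,-0.229,0.0,-0.224],
    [-1,-0.017,-0.243,0.0,-0.24],
    [-1,-0.026,-0.257,0.0,-0.256],
    [-1,-0.036,-0.27,0.0,-0.272],
    [-1,-0.046,-0.283,0.0,-0.288],
    [-1,-0.058,-0.295,0.0,-0.304],
    [-1,-0.07,-0.306,0.0,-0.32],
  ],
)

```text
time_s: 10.95
position: [0.5548, -0.2448, 0.1864]
tcp_rot: [[0.817, 0.576, 0.002], [0.576, -0.817, 0.001], [0.002, 0.001, -1.0]]
force: [2.3, 0.8, -0.5]
opening: 0.007
grasp_force: 1.2
```

step_arm(
  targets=[
    [-1,-0.012,-0.01,0.0,-0.016],
    [-1,-0.025,-0.02,0.0,-0.032],
    [-1,-0.039,-0.028,0.0,-0.048],
    [-1,-0.053,-0.036,0.0,-0.064],
    [-1,-0.068,-0.043,0.0,-0.08],
    [-1,-0.083,-0.049,0.0,-0.096],
    [-1,-0.098,-0.053,0.0,-0.112],
    [-1,-0.113,-0.057,0.0,-0.128],
    [-1,-0.129,-0.06,0.0,-0.144],
    [-1,-0.145,-0.062,0.0,-0.16],
    [-1,-0.161,-0.063,0.0,-0.176],
    [-1,-0.176,-0.063,0.0,-0.192],
    [-1,-0.192,-0.062,0.0,-0.208],
    [-1,-0.208,-0.06,0.0,-0.224],
    [-1,-0.223,-0.057,0.0,-0.24],
    [-1,-0.238,-0.053,0.0,-0.256],
    [-1,-0.253,-0.048,0.0,-0.272],
    [-1,-0.267,-0.042,0.0,-0.288],
    [-1,-0.281,-0.036,0.0,-0.304],
    [-1,-0.294,-0.028,0.0,-0.32],
  ],
)

```text
time_s: 12.95
position: [0.4815, -0.2534, 0.1866]
tcp_rot: [[0.925, -0.381, 0.002], [-0.381, -0.925, -0.003], [0.003, 0.002, -1.0]]
force: [1.3, -1.9, -1.0]
opening: 0.008
grasp_force: 1.2
```

```bash
python3 - <<'E'
from rig import *
from h import *
c=capture("scene");t=capture("top");s=read_state()
print(s["position"],s["force"],s["joint_positions"])
a=c["color"][150:330,310:490,::-1];t=t["color"][180:270,330:440,::-1]
o=np.zeros((400,800,3),np.uint8);o[:400,:400]=cv2.resize(a,(400,400),interpolation=cv2.INTER_CUBIC);o[:327,400:]=cv2.resize(t,(400,327),interpolation=cv2.INTER_CUBIC)
cv2.imwrite("pics/z3.png",o)
E
```

```text
[ 0.48086396 -0.25265348  0.1866192 ] [-0.29956656 -1.09868898 -0.47695153] [-3.94981202e+01  2.72634126e+01  9.65545050e+01 -2.41352417e-02
  5.60896761e+01  7.28170074e+01]
```

View pics/z3.png

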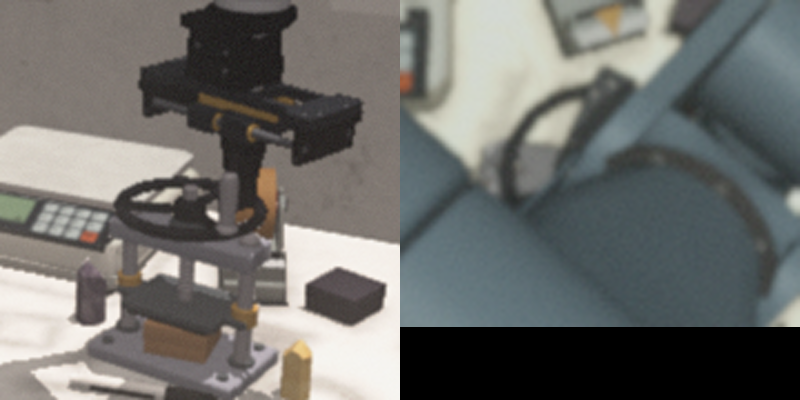

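The handle is at about (229,200) in the crop, on the wheel's −y/−x side, with the fingers behind it. I'll push the last part to 7° short of the goal, then back off and measure.

step_arm(
  targets=[
    [-1,-0.013,0.008,0.0,-0.016],
    [-1,-0.026,0.017,0.0,-0.032],
    [-1,-0.037,0.027,0.0,-0.048],
    [-1,-0.048,0.038,0.0,-0.064],
    [-1,-0.059,0.049,0.0,-0.08],
    [-1,-0.068,0.061,0.0,-0.096],
    [-1,-0.077,0.073,0.0,-0.112],
    [-1,-0.085,0.086,0.0,-0.128],
    [-1,-0.092,0.099,0.0,-0.144],
    [-1,-0.098,0.113,0.0,-0.16],
    [-1,-0.103,0.127,0.0,-0.177],
    [-1,-0.108,0.141,0.0,-0.193],
    [-1,-0.111,0.155,0.0,-0.209],
    [-1,-0.114,0.17,0.0,-0.225],
    [-1,-0.115,0.184,0.0,-0.241],
    [-1,-0.116,0.199,0.0,-0.257],
    [-1,-0.115,0.214,0.0,-0.273],
    [-1,-0.114,0.228,0.0,-0.289],
    [-1,-0.114,0.228,0.0,-0.289],
  ],
)

```text
time_s: 14.95
position: [0.4523, -0.1951, 0.1866]
tcp_rot: [[0.271, -0.962, 0.0], [-0.962, -0.271, -0.0], [0.0, 0.0, -1.0]]
force: [-0.7, -1.4, -0.8]
opening: 0.001
grasp_force: 0.4
```

```bash
python3 - <<'E'
from rig import *
from h import *
c=capture("scene");s=read_state()
print(s["position"],s["force"],s["joint_positions"])
np.savez("scene1.npz",**c)
s0=np.load("scene0.npz")["color"]
f=lambda im:cv2.resize(im[215:275,350:410,::-1],(400,400),interpolation=cv2.INTER_CUBIC)
cv2.imwrite("pics/z4.png",np.hstack([f(s0),f(c["color"])]))
E
```

```text
[ 0.45223785 -0.19510653  0.18657107] [-0.89406298 -0.25552375 -0.5703128 ] [-3.63590818e+01  2.38102002e+01  1.03487859e+02 -3.92835437e-03
  5.26966423e+01  1.27877494e+02]
```

View pics/z4.png

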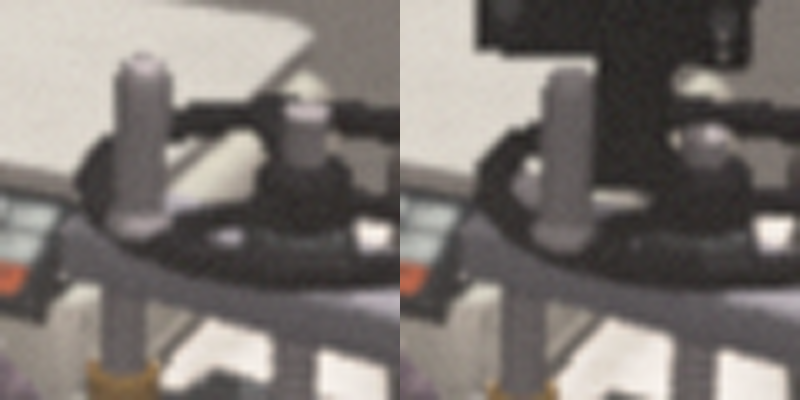

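The scene view shows the handle unobstructed. It was at x≈142 in the crop at the start and is at 169 now, so it still has about 4 px to go. I'll measure its left edge, which has the same pale background in both pictures.

```bash
cat >> h.py <<'E'
def hx(c):
    "left edge column of the handle, rows 228..233, against the pale scale"
    g=c["color"][228:234,355:382].astype(float).mean((0,2));lo=g[:].min();
    j=np.argmin(g[5:])+5
    i=next(k for k in range(len(g)) if g[k]<150)
    return 355+i-1+(g[i-1]-150)/(g[i-1]-g[i]),g.round().astype(int).tolist()
E
python3 - <<'E'
from h import *
a=np.load("scene0.npz");b=np.load("scene1.npz")
print(hx(a));print(hx(b))
q=lambda th,z:proj(a,[*(C+R*np.array([np.cos(np.radians(th)),np.sin(np.radians(th))])),z])
for th in(154,156,158,160,161,162,164):print(th,q(th,.204),q(th,.214))
cur=rows([.45175,-.19525,.187,-74.42],[-199],.187,back=.0)
E
```

```text
(np.float64(366.6300366300366), [210, 211, 209, 210, 210, 211, 211, 212, 212, 211, 213, 198, 122, 89, 96, 102, 103, 105, 105, 99, 105, 132, 136, 120, 112, 113, 112])
(np.float64(370.4757834757835), [209, 209, 209, 210, 210, 210, 211, 210, 210, 210, 210, 207, 207, 206, 195, 178, 119, 90, 96, 98, 100, 97, 96, 85, 57, 45, 44])
154 [372.48638411 227.27387295] [372.65951704 222.47983437]
156 [373.28361486 227.59709111] [373.45942437 222.7974635 ]
158 [374.11220564 227.91204883] [374.29078829 223.10697603]
160 [374.97117304 228.21829162] [375.15262216 223.40792512]
161 [375.41172633 228.36800542] [375.59464262 223.55505123]
162 [375.85948138 228.51537435] [376.04388685 223.69987312]
164 [376.77604385 228.80286216] [376.96349187 223.98239244]
[[-1,-0.0,0.0,0.0,0.0]]
end [0.45175, -0.19525, 0.187, -74.42]
```

```bash
python3 - <<'E'
from h import *
rows([.45175,-.19525,.187,-74.42],[-201,-203,-205,-206.5],.187)
E
```

```text
[[-1,0.001,0.008,0.0,-0.009],[-1,0.002,0.016,0.0,-0.018],[-1,0.004,0.024,0.0,-0.027],[-1,0.005,0.03,0.0,-0.033]]
end [0.453, -0.18775, 0.187, -80.36]
```

step_arm(
  targets=[
    [-1,0.001,0.008,0,-0.009],
    [-1,0.002,0.016,0,-0.018],
    [-1,0.004,0.024,0,-0.027],
    [-1,0.005,0.03,0,-0.033],
    [-1,0.005,0.03,0,-0.033],
    [-1,0.005,0.03,0,-0.033],
  ],
)

```text
time_s: 15.6
position: [0.4536, -0.1878, 0.1866]
tcp_rot: [[0.169, -0.986, 0.0], [-0.986, -0.169, -0.0], [0.0, -0.0, -1.0]]
force: [0.1, -1.5, 0.9]
opening: 0.003
grasp_force: 1.0
```

```bash
python3 - <<'E'
from rig import *
from h import *
print([round(float(hx(capture("scene"))[0]),2) for i in range(3)],hx(np.load("scene0.npz"))[0],read_state()["force"])
for e in(-207,-207.5,-208,-208.5,-209):print(e);rows([.453,-.18775,.187,-80.36],[e],.187)
E
```

```text
[367.61, 367.63, 367.61] 366.6300366300366 [ 0.21405759 -2.70791951 -0.42667994]
-207
[[-1,0.001,0.002,0.0,-0.002]]
end [0.45325, -0.18725, 0.187, -80.72]
-207.5
[[-1,0.001,0.004,0.0,-0.005]]
end [0.45325, -0.18675, 0.187, -81.26]
-208
[[-1,0.002,0.006,0.0,-0.007]]
end [0.4535, -0.18625, 0.187, -81.62]
-208.5
[[-1,0.003,0.008,0.0,-0.009]]
end [0.45375, -0.18575, 0.187, -81.98]
-209
[[-1,0.003,0.01,0.0,-0.011]]
end [0.45375, -0.18525, 0.187, -82.34]
```

step_arm(
  targets=[
    [-1,0.001,0.003,0,-0.003],
    [-1,0.002,0.006,0,-0.006],
    [-1,0.003,0.009,0,-0.01],
    [-1,0.003,0.009,0,-0.01],
    [-1,0.003,0.009,0,-0.01],
  ],
)

```text
time_s: 16.25
position: [0.4542, -0.1852, 0.1866]
tcp_rot: [[0.137, -0.991, -0.0], [-0.991, -0.137, 0.0], [-0.0, -0.0, -1.0]]
force: [0.1, -2.2, 1.0]
opening: 0.007
grasp_force: 0.9
```

```bash
python3 - <<'E'
from rig import *
from h import *
print([round(float(hx(capture("scene"))[0]),2) for i in range(3)],hx(np.load("scene0.npz"))[0],read_state()["force"])
E
```

```text
[366.64, 366.63, 366.64] 366.6300366300366 [-0.2170966  -0.70344246 -0.19579955]
```

The edge matches the starting picture to 0.01 px. Now I'll let go by backing straight off, lifting and clearing away.

step_arm(
  targets=[
    [-1,0.002,-0.015,0,0],
    [-1,0.004,-0.03,0,0],
    [-1,0.006,-0.045,0,0],
    [-1,0.008,-0.06,0,0],
    [-1,0.008,-0.06,0,0],
    [-1,0.008,-0.06,0.08,0],
    [-1,0.008,-0.06,0.16,0],
    [-1,0.008,-0.06,0.26,0],
    [-1,0.008,-0.06,0.36,0],
    [-1,0.008,-0.06,0.46,0],
    [-1,0.008,-0.06,0.46,0],
    [-1,-0.01,0.04,0.46,0],
    [-1,-0.02,0.14,0.46,0],
    [-1,-0.03,0.24,0.46,0],
    [-1,-0.03,0.34,0.46,0],
    [-1,-0.03,0.46,0.46,0],
    [-1,-0.03,0.6,0.46,0],
    [-1,-0.03,0.75,0.46,0],
    [-1,-0.03,0.9,0.46,0],
    [-1,-0.03,1,0.46,0],
  ],
)

```text
time_s: 18.4
position: [0.4442, 0.0583, 0.3004]
tcp_rot: [[0.152, -0.988, -0.001], [-0.988, -0.152, 0.013], [-0.013, -0.002, -1.0]]
force: [0.1, -0.4, -0.7]
opening: 0.003
grasp_force: 0.0
```

step_arm(
  targets=[
    [-1,0,0.1,0,0],
    [-1,0,0.2,0,0],
    [-1,0,0.3,0,0],
    [-1,0,0.4,0,0],
    [-1,0,0.5,0,0],
    [-1,0,0.6,0,0],
    [-1,0,0.7,0,0],
    [-1,0,0.8,0,0],
    [-1,0,0.8,0,0],
  ],
)

```text
time_s: 19.3
position: [0.4372, 0.1153, 0.288]
tcp_rot: [[0.207, -0.978, 0.008], [-0.976, -0.206, 0.078], [-0.075, -0.024, -0.997]]
force: [-0.3, 0.3, 0.1]
opening: 0.008
grasp_force: 0.0
```

```bash
python3 - <<'E'
from rig import *
from h import *
c=capture("scene");t=capture("top");print(hx(c)[0],hx(np.load("scene0.npz"))[0])
t0=np.load("top0.npz")["color"];s0=np.load("scene0.npz")["color"]
f=lambda im:cv2.resize(im[190:280,330:440,::-1],(360,295),interpolation=cv2.INTER_CUBIC)
g=lambda im:cv2.resize(im[210:340,330:460,::-1],(295,295),interpolation=cv2.INTER_CUBIC)
cv2.imwrite("pics/z5.png",np.vstack([np.hstack([f(t0),g(s0)]),np.hstack([f(t["color"]),g(c["color"])])]))
E
```

```text
366.6788776305534 366.6300366300366
```

View pics/z5.png

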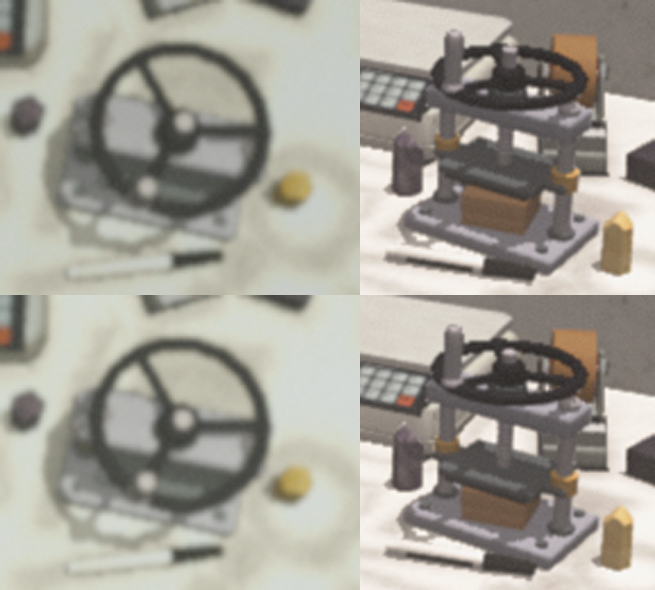

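The top row is before and the bottom row is after. The handle and spokes are back in their starting places, the platen is lower and just above the uncrushed box, and the stones and pen have not moved. The arm is near the end of a wrist joint's range, so I'll ease it back before handing in.

step_arm(
  targets=[
    [-1,0,-0.3,0,0],
    [-1,0,-0.6,0,0.04],
    [-1,0,-0.6,0,0.08],
    [-1,0,-0.6,0,0.12],
    [-1,0,-0.6,0,0.12],
    [-1,0,-0.6,0,0.12],
  ],
)

```text
time_s: 20.0
position: [0.4372, -0.0343, 0.2882]
tcp_rot: [[0.549, -0.836, -0.021], [-0.833, -0.549, 0.077], [-0.076, -0.025, -0.997]]
force: [-0.1, 0.1, -1.1]
opening: 0.005
grasp_force: 0.0
```

```bash
python3 - <<'E'
from rig import *
from h import *
s=read_state();print(s["position"],s["joint_positions"],s["force"],hx(capture("scene"))[0])
print(hand_in())
E
```

```text
[ 0.43716704 -0.0342762   0.2881596 ] [-21.71088588  12.03254579 102.16061415   3.90730618  68.60944031
 123.43667049] [-0.06099711  0.09233783 -1.05722947] 366.6580188679245
the job is handed in; nothing more can be done
None
```

The wheel was pushed one full clockwise turn and released, its handle's edge back within 0.05 px of the starting picture; the gift box, stones and pen look unmoved, and the job was handed in at about 20 s.

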